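# Close the slide holder and hold it flush on the tilted stage

## Task

The grey slide holder lies on the bench with its hinged cover standing open: press the cover down until it clicks and stays shut by itself. Then pick the holder up by its upright grip, lay it with its whole underside flush on the sloping face of the tilted stage, centred on the face and lengthwise along the slope (either end up), and keep it there. The program finishes while the fingers still grip it and press it lightly but firmly onto the face; do not let go, and leave the carton, the timer and the small box where they are.

Things in the scene. Friction and masses are not known exactly. Their poses are not given: they have to be found in the camera images.
- holder: Grey plastic slide holder, loose, about 0.2 kg: flat plate 126 (x) x 84 (y) x 6 mm. Origin on its underside right below the upright grip; z up out of the plate. The plate spans x = -82 to +44 mm. On the -x side: hinged cover over a glass counting chamber, and at the end (x = -79 mm) a latch post, 6 mm thick, 46 mm wide (y), top at z = 22 mm.
- grip (a point): Point in the holder's upright grip, a solid rib 36 mm long (x), 12 mm wide (y: pinch it across this), standing on the plate from z = 6 to 43 mm; the point is on the rib's axis, 34 mm above the underside, 28 mm above the plate's top. Axes as the holder's.
- holder_mid (a point): The centre of the holder's flat underside (19 mm from the holder's origin towards the cover). Axes as the holder's.
- cover (a joint): Cover angle: 0 shut, 0.45 to 0.75 rad at the start. Black frame 45 x 74 x 4 mm, clear pane, tongue on its far edge; hinge along the holder's y beside the grip, at x = -18, z = 12 mm; the far edge stands up. A weak spring (1 N) opens it; at about 0.16 rad a detent stops it until 4 to 7 N press near that edge, then it snaps shut and stays (under 0.04 rad). 
- cover_press (a point): Where to press, towards the plate: middle of the top of the cover's solid free-edge bar (16 mm wide), 35 mm from the hinge axis. Moves and turns with the cover; with the cover shut it lies at x = -53, z = 14 mm of the holder.
- stage: The tilted stage, fixed to the bench: white base 150 x 140 x 12 mm with two upright cheeks and a plain aluminium plate between them. Origin under the middle of the base.
- face (a point): Centre of the top face of the stage's plate, about 93 mm above the bench. Flat face, 160 mm along its x (+x is up the slope) by 110 mm along its y (level); z is the face's normal. The slope is locked at 0.2 to 0.5 rad from level, different each time, falling towards the robot; it does not give when pressed.
- slide_carton: A bystander: white and blue carton 55 x 80 x 30 mm, origin under its middle.
- timer: A bystander: white square timer 62 x 62 x 20 mm, origin under its middle.
- coverslip_box: A bystander: small white box 30 x 30 x 16 mm, origin under its middle.
Things that resemble listed ones, but are neither listed nor needed, are in the scene too. Of the things that look like the holder, the middle-sized one is meant.

How it is judged:
By the outcome, as a careful person would: the job done as asked, in the order asked, and still so for the second after the job is handed in, while the arm keeps its last pose, push and grip.
It also fails if it takes over 48 s, if anything falls off the work surface, if the arm or the gripper's body presses on something with over 40 N, if the wrist force passes 120 N, or if a joint passes its speed limit or range.

## Robot

A 7-joint arm with a two-finger parallel gripper is mounted at the origin on a cart in front of the work surface, level with it; the furniture and walls round the work are solid. World frame = base frame: x ahead of the robot, y to its left, z up, the work surface at z = 0. Lengths are in m, angles in rad, forces in N, time in s.
With the tool pointing down it reaches from about 0.4 to 0.875 m from the base axis. Payload 19.3 kg.
Tool frame: the origin (TCP) lies on the centre line of the jaws, within the pads' length; the fingertips stand 8 mm ahead of it and the grasp point (between the pads) lies 11 mm behind it; z points along the fingers, y is the line along which they close (so a half turn about z gives the same grasp; the last joint's range is limited). The gripper opens to 85 mm and grips with 20 to 120 N. Pads are 22 mm wide; open, the fingers measure 114 mm over their backs; the gripper's body (76 mm by 85 mm) begins 54 mm behind the grasp point. The pads swing forward as they close: fully open they stand 13 mm farther back than shut.
Start: joints at [-1.24, 0.521, -0.036, 1.599, 0.021, 1.021, -0.113], TCP at [0.244, 0.575, 0.239] pointing down, gripper open.
Joint ranges: [-2.91, 2.91], [-0.3, 2.13], [-1.5, 1.42], [0.17, 2.43], [-1.26, 4.41], [0.16, 1.93], [-2.52, 2.52]. Speed limits (rad/s): [1.89, 1.89, 2.39, 2.39, 3.01, 3.01, 3.01].

## Interface

Orientations are given as [roll, pitch, yaw] about the fixed x, y, z axes, in that order (R = Rz(yaw) Ry(pitch) Rx(roll)).
In Python, from workcell import status, grab_frame, camera_params, bot, search_frame, silhouettes gives the robot as it stands.
- The arm moves only by the shell command python3 -m creep 'ROWS' [FORCE]. ROWS is JSON, a list of rows, each a list of 5 numbers: the shift along the tool's x, y, z in units of 60 mm (1.0 is 60 mm), then the turn about the tool's z in units of 8 degrees (1.0 is 8 degrees), then the opening, from 0 (shut) to 1 (fully open). In form: [[x, y, z, twist, hand], ...]. A call has 1 to 5 rows; each row is the pose to reach, as a shift and turn from the pose commanded when the call began, along the tool's axes at that moment; what a row does not reach only later rows make up. A row lasts 1/8 s, in which the tool goes at most 62.5 mm and 10.7 degrees, less where a joint would pass 70% of its speed; a pose out of reach is approached as far as the arm can. A call with a gripper value outside its range is refused whole. The fingers move at their own pace and stop on an object; FORCE is the grip in N (left out, the last holds). Time passes only in rows, so rows that repeat a pose let the fingers close. It gives the time, the measured TCP pose, the force, the opening and the grip force at its end, in the units of the state.
- status.observe(): the state, without advancing time (a new reading comes with each control period).
- grab_frame(name): name is "scene" or "top"; returns the picture (400x640x3 uint8, blue, green, red); there is no depth.
- camera_params(name): a dict with "K" (3x3 intrinsics, pixels), "rvec" (rotation vector, rad) and "tvec" (3), from world to camera coordinates, as OpenCV has them. Camera axes: x right, y down, z forward; pixel columns grow to the right and rows downward; lengths in m; the calibration is good to about 2 mm. A picture is of the moment at which its call begins. camera_params takes no time and is no camera call.
- bot.job_done(): hands the job in; it is judged then, once.
Trained networks look in the newest picture that a camera, given by its name, has taken for a name from the list of things; names that differ only in an ending like _2 or _b are one class to them, and where a whole thing is asked for, a point or a joint stands for the part that bears it (a point fixed in the world has none). Each returns a list of dicts, best first, with "p" (0 to 1); they miss things now and then, are a little off and sometimes report something else, mostly with a low value. They report only what shows in the picture. A call takes as long as a camera call. They do not tell look-alikes from the thing itself.
- search_frame(camera, name): "extent" ([left, top, right, bottom] as shares, 0 to 1, of the picture: columns of its width, rows of its height, round what is visible of it).
- silhouettes(camera, name): "mask" (400x640 bool, what is visible of it) and "extent" ([left, top, right, bottom] as shares, 0 to 1, of the picture: columns of its width, rows of its height, round what is visible of it).
The state is a dict: "clock": time; "qpos": joint angles; "qd": joint speeds; "joint_efforts": joint torques, N m; "position": TCP position; "tool_rot": TCP orientation; "force": force on the tool from outside, world axes, zero at the start; "moment": the same for the moment, N m; "grip_width": finger opening in m; "finger_force": force on a finger pad.
Only numpy, scipy, OpenCV 4.12 (cv2) and the standard library are available. Lean on these libraries where they do the work, as an engineer would, in place of code of your own. Each camera call takes 0.05 s, during which the arm holds its last target. There are 200 camera calls.

## Working session

There is one attempt and no reset: what is moved stays moved. The work goes in short steps, Python scripts to look and compute and a shell command to move; the robot and the scene stay as the last step left them, time stands still between calls to the robot, and variables do not carry over. Pictures are saved under pics/ and viewed, at most 10 in all, crops included, and the job is handed in when it is done.

```bash
mkdir -p pics; ls
python3 - <<'E'
from workcell import *
import cv2
s=status.observe(); print({k:s[k] for k in("clock","position","tool_rot","force","grip_width")})
for n in("scene","top"):
    im=grab_frame(n); cv2.imwrite(f"pics/{n}0.png",im); c=camera_params(n); print(n,c)
for n in("scene","top"):
    for o in("holder","stage","cover"):
        for d in search_frame(n,o): print(n,o,round(d["p"],2),[round(e*w) for e,w in zip(d["extent"],(640,400,640,400))])
E
```

```text
pics
{'clock': 0.0, 'position': array([0.2437598 , 0.57516561, 0.23872535]), 'tool_rot': array([-3.14048363e+00,  9.68454590e-05,  2.74076143e+00]), 'force': array([-0.11451256,  0.18620297, -0.04771717]), 'grip_width': 0.08515780520509292}
scene {'K': array([[499.12570702,   0.        , 315.21946956],
       [  0.        , 499.12570702, 200.87735347],
       [  0.        ,   0.        ,   1.        ]]), 'rvec': array([ 2.10179915, -0.70045903,  0.3344221 ]), 'tvec': array([-0.43234342,  0.31410834,  0.98772339])}
top {'K': array([[375.42272709,   0.        , 321.99639233],
       [  0.        , 375.42272709, 199.82320665],
       [  0.        ,   0.        ,   1.        ]]), 'rvec': array([ 2.16285304, -2.20917288,  0.06218619]), 'tvec': array([0.12141068, 0.60497655, 1.24898924])}
scene holder 0.96 [325, 153, 375, 191]
scene holder 0.69 [316, 243, 379, 288]
scene holder 0.57 [348, 208, 378, 236]
scene stage 0.91 [208, 132, 266, 204]
scene stage 0.29 [208, 135, 259, 181]
scene cover 0.74 [324, 245, 352, 269]
scene cover 0.73 [331, 159, 362, 174]
scene cover 0.52 [350, 217, 371, 229]
top holder 0.77 [332, 157, 365, 189]
top holder 0.73 [264, 121, 316, 161]
top holder 0.64 [370, 193, 393, 230]
top stage 0.75 [212, 200, 272, 251]
top cover 0.77 [370, 211, 391, 227]
top cover 0.74 [342, 169, 360, 185]
top cover 0.74 [269, 121, 295, 155]
```

View pics/scene0.png

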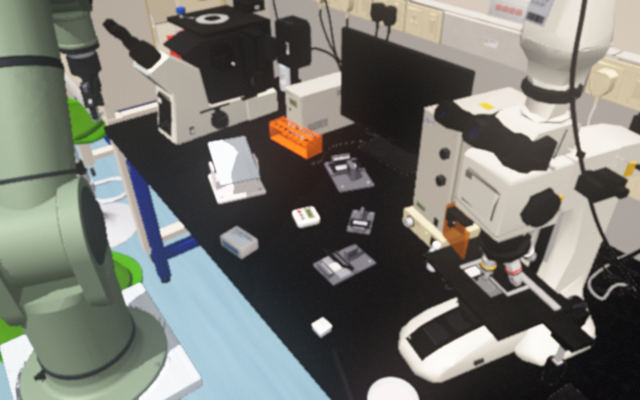

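View pics/top0.png

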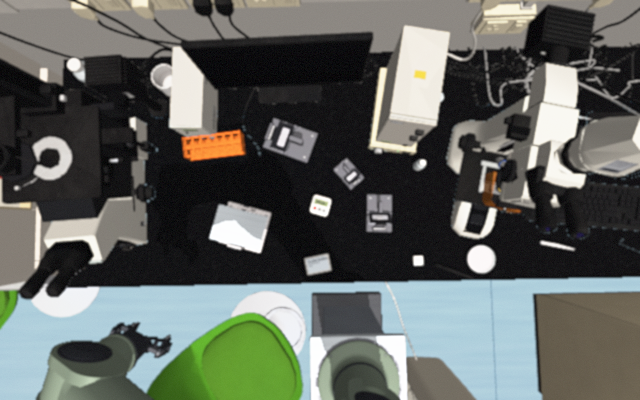

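The scene view shows three holders (large ~(348,172), small ~(362,221), a third ~(345,265)) and the stage at (235,170). In the top view they are at (290,140), (348,173) and (380,212); the last is about 38x27 px, roughly 126x84 mm, so it looks like the middle-sized one. Next I'll zoom in.

```bash
cat > h.py <<'E'
import numpy as np, cv2
from scipy.spatial.transform import Rotation as Ro
from scipy.optimize import least_squares
from workcell import *
def P(n):
    c=camera_params(n); return c["K"],cv2.Rodrigues(c["rvec"])[0],c["tvec"]
def proj(n,X):
    c=camera_params(n); return cv2.projectPoints(np.asarray(X,float).reshape(-1,3),c["rvec"],c["tvec"],c["K"],None)[0][:,0]
def unproj(n,uv,z):
    K,R,t=P(n); o=-R.T@t; out=[]
    for u,v in np.atleast_2d(uv):
        d=R.T@np.linalg.inv(K)@[u,v,1]; out.append(o+d*(z-o[2])/d[2])
    return np.array(out)
def crop(im,b,s): return cv2.resize(im[b[1]:b[3],b[0]:b[2]],None,fx=s,fy=s,interpolation=cv2.INTER_CUBIC)
E
python3 - <<'E'
from h import *
a=cv2.imread("pics/scene0.png");b=cv2.imread("pics/top0.png")
r1=np.hstack([crop(a,(300,230,390,300),4),crop(b,(345,182,415,242),4)[:280,:] if 0 else cv2.resize(crop(b,(350,180,410,245),4),(360,280)) ])
r2=np.hstack([cv2.resize(crop(a,(195,120,285,210),3),(360,300)),cv2.resize(crop(b,(195,190,285,265),4),(360,300))])
cv2.imwrite("pics/z0.png",np.vstack([r1,r2]))
for n in("scene","top"):
  for o in("holder","stage"):
    grab_frame(n)
    for d in silhouettes(n,o):
      m=d["mask"]; cs=max(cv2.findContours(m.astype("uint8"),0,1)[0],key=cv2.contourArea)
      q=cv2.boxPoints(cv2.minAreaRect(cs)); w=unproj(n,q,0.003)
      print(n,o,round(d["p"],2),q.round().tolist(),w[:,:2].round(3).tolist(),[round(float(np.linalg.norm(w[i]-w[i-1])),3) for i in(1,2)])
E
```

```text
scene holder 0.84 [[310.0, 257.0], [360.0, 233.0], [375.0, 263.0], [326.0, 288.0]] [[0.509, -0.018], [0.666, -0.019], [0.62, -0.129], [0.476, -0.122]] [0.157, 0.12]
scene holder 0.79 [[348.0, 229.0], [354.0, 206.0], [375.0, 211.0], [369.0, 234.0]] [[0.65, 0.01], [0.729, 0.08], [0.758, 0.027], [0.679, -0.039]] [0.105, 0.061]
scene holder 0.77 [[323.0, 161.0], [353.0, 145.0], [374.0, 184.0], [344.0, 201.0]] [[0.803, 0.323], [0.946, 0.345], [0.845, 0.125], [0.723, 0.115]] [0.144, 0.242]
scene stage 0.91 [[201.0, 144.0], [253.0, 132.0], [266.0, 193.0], [215.0, 204.0]] [[0.548, 0.664], [0.728, 0.628], [0.57, 0.284], [0.425, 0.324]] [0.184, 0.378]
top holder 0.77 [[366.0, 194.0], [391.0, 194.0], [391.0, 232.0], [366.0, 232.0]] [[0.625, -0.042], [0.623, -0.128], [0.494, -0.124], [0.496, -0.039]] [0.085, 0.13]
top holder 0.77 [[332.0, 168.0], [346.0, 156.0], [364.0, 177.0], [350.0, 189.0]] [[0.717, 0.071], [0.756, 0.023], [0.683, -0.036], [0.644, 0.012]] [0.062, 0.094]
top holder 0.76 [[262.0, 146.0], [272.0, 116.0], [316.0, 133.0], [306.0, 162.0]] [[0.799, 0.314], [0.902, 0.275], [0.842, 0.123], [0.74, 0.162]] [0.11, 0.163]
top stage 0.91 [[207.0, 241.0], [218.0, 198.0], [270.0, 212.0], [259.0, 255.0]] [[0.476, 0.504], [0.622, 0.465], [0.572, 0.286], [0.426, 0.326]] [0.152, 0.186]
```

View pics/z0.png

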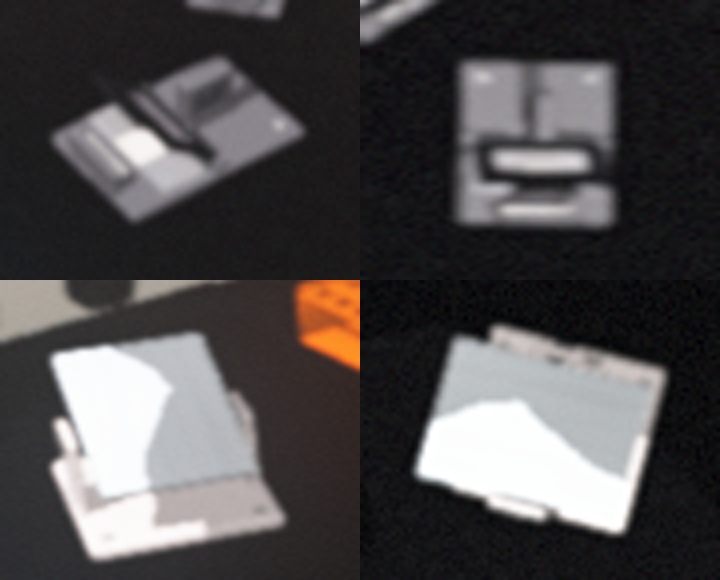

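The crops show the middle holder with its latch end towards the robot (holder +x ≈ world +x) and its cover open. The stage face is long along world +y and rises that way. I'll fit both poses from corners in the two views.

Run:
```python
from h import *
S=np.array([[313,264.2],[333.2,285.5],[376.2,262.5],[355.5,244.2]]);T=np.array([[366.3,232.9],[392.5,232.9],[392.5,194.4],[366.3,194.4]])
X=np.array([[-.082,.042,.006],[-.082,-.042,.006],[.044,-.042,.006],[.044,.042,.006]])
def pts(p,X): return X@Ro.from_euler("z",p[2]).as_matrix().T+[p[0],p[1],0]
f=lambda p:np.r_[(proj("scene",pts(p,X))-S).ravel(),(proj("top",pts(p,X))-T).ravel()]
r=least_squares(f,[.58,-.08,0]);print("holder",r.x.round(4),r.fun.round(1))
for n,o in(("scene",S),("top",T)):
  r1=least_squares(lambda p:(proj(n,pts(p,X))-o).ravel(),[.58,-.08,0]);print(n,r1.x.round(4))
S=np.array([[208,142.5],[245,135.9],[259.5,178.5],[221.3,185.4]]);T=np.array([[209.5,238.8],[218.8,203.8],[267,215.5],[262,253.3]])
F=np.array([[.08,.055,0],[.08,-.055,0],[-.08,-.055,0],[-.08,.055,0]])
def fp(p): return F@(Ro.from_euler("z",p[3])*Ro.from_euler("y",-p[4])).as_matrix().T+p[:3]
g=lambda p:np.r_[(proj("scene",fp(p))-S).ravel(),(proj("top",fp(p))-T).ravel(),(p[2]-.093)/.002]
r=least_squares(g,[.53,.4,.093,1.3,.35]);print("face",r.x.round(4),r.fun.round(1))
```

```text
holder [ 0.5776 -0.088  -0.0369] [-0.5 -0.  -0.  -0.6 -0.2  0.4 -1.2 -0.1  1.1 -1.4 -0.4 -1.  -0.2  0.5
  1.4  0.1]
scene [ 0.5783 -0.089  -0.0438]
top [ 0.5761 -0.0862 -0.0276]
face [0.5198 0.3696 0.092  1.2969 0.3631] [-0.5  0.1 -0.5 -0.3  0.  -1.3 -0.6  0.1  0.7  0.1  0.9  0.8  1.8  1.4
 -2.  -3.4 -0.5]
```

```bash
cat >> h.py <<'E'
def go(x,y,z,yaw):
    s=status.observe(); p=np.array(s["position"]); R=Ro.from_euler("xyz",s["tool_rot"]).as_matrix()
    d=R.T@(np.array([x,y,z])-p)/.06; w=(yaw-s["tool_rot"][2]+np.pi)%(2*np.pi)-np.pi
    print("t",round(s["clock"],2),"pos",p.round(4),"yaw",round(s["tool_rot"][2],3),"F",np.round(s["force"],1),"q7",round(s["qpos"][6],2),"width",round(s["grip_width"],3),"UNITS",d.round(2),"twist",round(-np.degrees(w)/8,2))
E
python3 -m creep '[[-8.57,-8.34,0,-2.6,0],[-8.57,-8.34,0,-2.6,0],[-8.57,-8.34,0,-2.6,0],[-8.57,-8.34,0,-2.6,0],[-8.57,-8.34,0,-2.6,0]]'
python3 -c "from h import *;go(.522,-.086,.12,3.107)"
```

```text
clock: 1.42
position: [0.3656, 0.2855, 0.2395]
tool_rot: [3.141, 0.0, 3.104]
force: [1.3, -0.3, 0.4]
grip_width: 0.0001
finger_force: 0.0
t 1.43 pos [0.3656 0.2855 0.2395] yaw 3.104 F [ 1.3 -0.3  0.4] q7 0.72 width 0.0 UNITS [-2.84 -6.09  1.99] twist -0.02
```

```bash
python3 -m creep '[[-2.84,-6.09,0,0,0],[-2.84,-6.09,0,0,0],[-2.84,-6.09,0,0,0],[-2.84,-6.09,0,0,0],[-2.84,-6.09,0,0,0]]'
python3 -c "from h import *;go(.522,-.086,.12,3.107)"
```

```text
clock: 2.05
position: [0.4869, -0.0025, 0.2397]
tool_rot: [3.141, 0.001, 3.104]
force: [1.2, 1.6, -0.0]
grip_width: -0.0
finger_force: 0.0
t 2.05 pos [ 0.4869 -0.0025  0.2397] yaw 3.104 F [ 1.2  1.6 -0. ] q7 1.46 width -0.0 UNITS [-0.63 -1.37  1.99] twist -0.02
```

```bash
python3 -m creep '[[-0.63,-1.37,0,0,0],[-0.63,-1.37,0,0,0],[-0.63,-1.37,2.0,0,0],[-0.63,-1.37,2.0,0,0],[-0.63,-1.37,2.0,0,0]]'
python3 - <<'E'
from h import *
go(.522,-.086,.06,3.107)
s=grab_frame("scene");t=grab_frame("top")
cv2.imwrite("pics/z1.png",np.hstack([cv2.resize(crop(s,(300,200,390,300),4),(400,440)),cv2.resize(crop(t,(345,170,425,258),4),(400,440))]))
E
```

```text
clock: 2.68
position: [0.5189, -0.084, 0.1167]
tool_rot: [3.142, -0.006, 3.104]
force: [-0.2, 0.4, 1.2]
grip_width: -0.0001
finger_force: 0.0
t 2.67 pos [ 0.5189 -0.084   0.1167] yaw 3.104 F [-0.2  0.4  1.2] q7 1.67 width -0.0 UNITS [-0.06 -0.03  0.94] twist -0.02
```

View pics/z1.png

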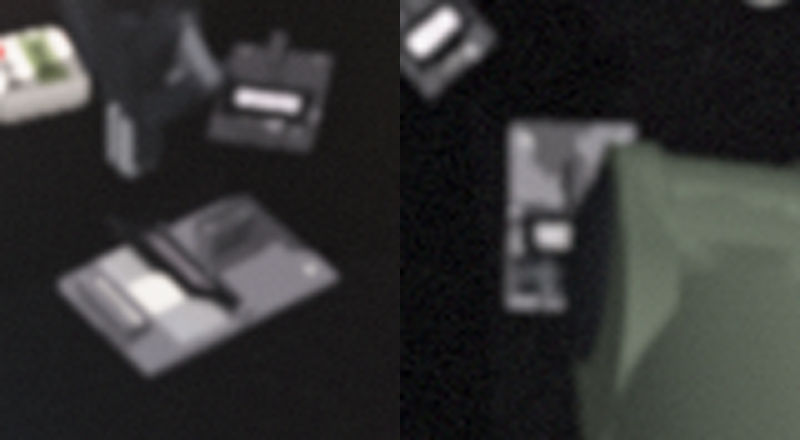

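The pictures show the closed fingers at about (130,150) of the left crop, above the cover's free edge, as planned. Now I'll press down in small steps.

```bash
python3 -m creep '[[-0.03,-0.03,0.94,0,0],[-0.03,-0.03,1.1,0,0],[-0.03,-0.03,1.2,0,0],[-0.03,-0.03,1.3,0,0],[-0.03,-0.03,1.35,0,0]]'
python3 -m creep '[[0,0,0.05,0,0],[0,0,0.08,0,0],[0,0,0.1,0,0],[0,0,0.1,0,0]]'
python3 -c "from h import *;go(.522,-.086,.022,3.107)"
```

```text
clock: 3.4
position: [0.5233, -0.0861, 0.0391]
tool_rot: [-3.142, 0.001, 3.104]
force: [-0.5, 0.1, 1.0]
grip_width: -0.0001
finger_force: 0.3
clock: 3.9
position: [0.5227, -0.0861, 0.0322]
tool_rot: [-3.142, -0.0, 3.104]
force: [-0.8, -0.4, 0.1]
grip_width: 0.0002
finger_force: 0.1
t 3.9 pos [ 0.5227 -0.0861  0.0322] yaw 3.104 F [-0.8 -0.4  0.1] q7 1.69 width 0.0 UNITS [0.01 0.   0.17] twist -0.02
```

```bash
python3 -m creep '[[0,0,0.04,0,0],[0,0,0.07,0,0],[0,0,0.07,0,0]]'
python3 -m creep '[[0,0,0.03,0,0],[0,0,0.05,0,0],[0,0,0.05,0,0]]'
python3 -m creep '[[0,0,0.03,0,0],[0,0,0.05,0,0],[0,0,0.05,0,0]]'
```

```text
clock: 4.28
position: [0.5225, -0.0861, 0.028]
tool_rot: [-3.142, -0.0, 3.104]
force: [-1.5, 0.1, 4.0]
grip_width: 0.0002
finger_force: 2.0
clock: 4.65
position: [0.5227, -0.086, 0.025]
tool_rot: [-3.142, 0.0, 3.104]
force: [-0.5, -0.3, 0.5]
grip_width: -0.0002
finger_force: 0.0
clock: 5.03
position: [0.5228, -0.0861, 0.0221]
tool_rot: [-3.142, 0.0, 3.104]
force: [0.1, -0.3, 1.6]
grip_width: 0.0002
finger_force: 0.8
```

```bash
python3 -m creep '[[0,0,0.03,0,0],[0,0,0.05,0,0],[0,0,0.05,0,0]]'
python3 -m creep '[[0,0,-0.5,0,0],[0,0,-1,0,0],[-0.9,0,-1.4,0,0.5],[-0.9,0,-1.4,0,0.5],[-0.9,0,-1.4,0,0.5]]'
python3 - <<'E'
from h import *
go(.577,-.088,.10,3.107)
s=grab_frame("scene");t=grab_frame("top")
cv2.imwrite("pics/z2.png",np.hstack([cv2.resize(crop(s,(300,200,390,300),4),(400,440)),cv2.resize(crop(t,(345,170,425,258),4),(400,440))]))
E
```

```text
clock: 5.4
position: [0.5229, -0.0861, 0.0206]
tool_rot: [3.141, 0.001, 3.103]
force: [-10.9, 1.8, 41.4]
grip_width: 0.0003
finger_force: 21.0
clock: 6.02
position: [0.5762, -0.0881, 0.1027]
tool_rot: [-3.142, -0.001, 3.104]
force: [-0.6, -0.5, -0.2]
grip_width: 0.0428
finger_force: 0.0
t 6.03 pos [ 0.5762 -0.0881  0.1027] yaw 3.104 F [-0.6 -0.5 -0.2] q7 1.67 width 0.043 UNITS [-0.01  0.    0.04] twist -0.02
```

View pics/z2.png

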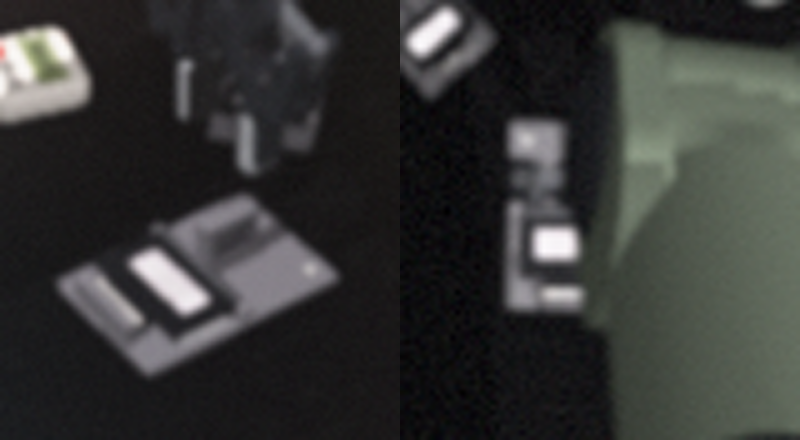

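The cover now lies flat in both crops and stays shut (bright pane at about (170,280) on the left), and the open fingers sit above the rib. Next: descend, grip and lift.

```bash
python3 -m creep '[[0,0,0.7,0,0.5],[0,0,1.31,0,0.5],[0,0,1.31,0,0.5]]'
python3 -m creep '[[0,0,0,0,0],[0,0,0,0,0],[0,0,0,0,0],[0,0,0,0,0]]' 60
python3 -m creep '[[0,0,-0.3,0,0],[0,0,-1,0,0],[0,0,-2,0,0],[0,0,-3,0,0],[0,0,-3.3,0,0]]'
python3 -c "
from h import *
f=np.array([.5198,.3696,.092]);R=(Ro.from_euler('z',1.2969)*Ro.from_euler('y',-.3631)).as_matrix()
for h in(.034,.104):
  g=f+R@[-.019,0,h]; print(g.round(4)); go(g[0],g[1],g[2]-.011,1.297+.035*0)
"
```

```text
clock: 6.5
position: [0.5745, -0.088, 0.0223]
tool_rot: [3.141, -0.005, 3.104]
force: [-0.3, -0.4, 1.6]
grip_width: 0.0428
finger_force: 0.0
clock: 7.0
position: [0.5775, -0.0881, 0.0261]
tool_rot: [-3.142, 0.002, 3.104]
force: [-1.4, 0.8, 7.6]
grip_width: 0.0112
finger_force: 59.6
clock: 7.62
position: [0.5777, -0.0884, 0.2281]
tool_rot: [3.142, 0.006, 3.103]
force: [0.2, -0.5, -3.1]
grip_width: 0.0115
finger_force: 58.7
[0.5117 0.3409 0.117 ]
t 7.62 pos [ 0.5777 -0.0884  0.2281] yaw 3.103 F [ 0.2 -0.5 -3.1] q7 1.66 width 0.012 UNITS [1.39 7.11 2.03] twist 12.94
[0.505  0.3169 0.1825]
t 7.62 pos [ 0.5777 -0.0884  0.2281] yaw 3.103 F [ 0.2 -0.5 -3.1] q7 1.66 width 0.012 UNITS [1.47 6.7  0.93] twist 12.94
```

```bash
python3 -m creep '[[1.4,6.8,0,12.94,0],[1.4,6.8,0,12.94,0],[1.4,6.8,0,12.94,0],[1.4,6.8,0,12.94,0],[1.4,6.8,0,12.94,0]]' >/dev/null
python3 -c "from h import *;go(.5117,.3409,.19,1.297)"
```

```text
t 8.25 pos [0.5279 0.205  0.2242] yaw 2.212 F [ 0.5  0.3 -1.7] q7 0.33 width 0.011 UNITS [1.98 1.14 0.57] twist 6.55
```

```bash
python3 -m creep '[[1.98,1.14,0,6.55,0],[1.98,1.14,0,6.55,0],[1.98,1.14,0,6.55,0],[1.98,1.14,0,6.55,0],[1.98,1.14,0,6.55,0]]' >/dev/null
python3 -m creep '[[0,0,0,0.0,0],[0,0,0,0.0,0]]'
python3 -c "from h import *;go(.5117,.3409,.19,1.297)"
```

```text
clock: 9.12
position: [0.5114, 0.3393, 0.2232]
tool_rot: [-3.141, -0.001, 1.308]
force: [0.4, -0.1, -1.8]
grip_width: 0.0109
finger_force: 58.8
t 9.12 pos [0.5114 0.3393 0.2232] yaw 1.308 F [ 0.4 -0.1 -1.8] q7 -0.65 width 0.011 UNITS [ 0.03 -0.    0.55] twist 0.08
```

```bash
cat > look.py <<'E'
import sys
from h import *
F=np.array([[.08,.055,0],[.08,-.055,0],[-.08,-.055,0],[-.08,.055,0]])
def fp(p): return F@(Ro.from_euler("z",p[3])*Ro.from_euler("y",-p[4])).as_matrix().T+p[:3]
p=[float(a) for a in sys.argv[2:7]]; o=[]
for n,b in(("scene",(190,90,290,210)),("top",(195,180,295,270))):
    im=grab_frame(n); c=crop(im,b,4 if n=="scene" else 4)
    if len(p)==5:
        q=((proj(n,fp(p))-b[:2]+.5)*4*8).astype(np.int32); cv2.polylines(c,[q],True,(0,0,255),1,cv2.LINE_AA,3)
    cv2.imwrite(f"pics/raw_{sys.argv[1]}_{n}.png",im); o.append(cv2.copyMakeBorder(c,0,480-c.shape[0],0,0,0))
cv2.imwrite(f"pics/{sys.argv[1]}.png",np.hstack(o))
E
python3 look.py z3 .5198 .3696 .092 1.2969 .3631
```

```text
(no output)
```

View pics/z3.png

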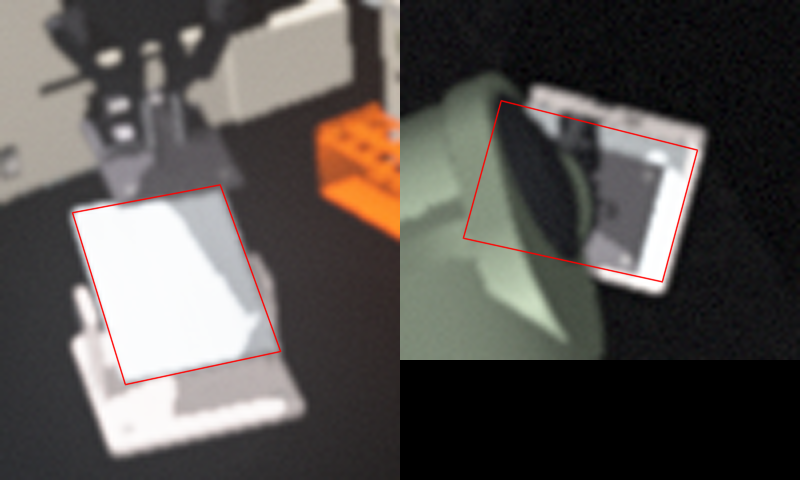

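Run:
```python
from h import *
S=np.array([[208,142.5],[245,135.9],[259.5,178.5],[221.3,185.4]]);T=np.array([[209.5,238.8],[218.8,203.8],[267,215.5],[262,253.3]])
F=np.array([[.08,.055,0],[.08,-.055,0],[-.08,-.055,0],[-.08,.055,0]])
def fp(p): return F@(Ro.from_euler("z",p[3])*Ro.from_euler("y",-p[4])).as_matrix().T+p[:3]
W=np.ones((4,2));W[3]=0
g=lambda p:np.r_[(proj("scene",fp(p))-S).ravel(),((proj("top",fp(p))-T)*W).ravel(),(p[2]-.093)/.001]
for l in("linear","soft_l1"):
  r=least_squares(g,[.53,.4,.093,1.3,.35],loss=l);print("face",r.x.round(4),r.fun.round(1))
p=r.x
gs=lambda p:np.r_[(proj("scene",fp(p))-S).ravel(),(p[2]-.093)/.001]
r=least_squares(gs,p);print("scene only",r.x.round(4),r.fun.round(1))
q=p
B=np.array([[.075,.07,.012],[.075,-.07,.012],[-.075,-.07,.012],[-.075,.07,.012]])@Ro.from_euler("z",q[3]).as_matrix().T+[q[0],q[1],0]
im=[]
for n,b,s in(("scene",(190,120,290,220),4),("top",(195,190,285,270),4)):
    c=crop(cv2.imread(f"pics/{n}0.png"),b,s)
    for X,col in((fp(q),(0,0,255)),(B,(0,160,0))): cv2.polylines(c,[((proj(n,X)-b[:2]+.5)*4*8).astype(np.int32)],True,col,1,cv2.LINE_AA,3)
    im.append(cv2.copyMakeBorder(c,0,400-c.shape[0],0,0,0))
cv2.imwrite("pics/z4.png",np.hstack(im))
```

```text
face [0.5217 0.3713 0.0921 1.3002 0.3834] [-0.3 -0.7 -0.4 -1.1  0.4 -1.5 -0.1 -0.   0.3 -0.3  0.3  0.3  1.1  0.7
 -0.  -0.  -0.9]
face [0.5218 0.3714 0.0922 1.3012 0.3769] [-0.3 -0.6 -0.4 -1.   0.4 -1.7 -0.1 -0.2  0.2 -0.3  0.2  0.2  1.1  0.7
 -0.  -0.  -0.8]
scene only [0.5192 0.366  0.093  1.2868 0.3705] [ 0.   0.1  0.2 -0.1  0.3 -0.6 -0.5  0.6 -0. ]
```

View pics/z4.png

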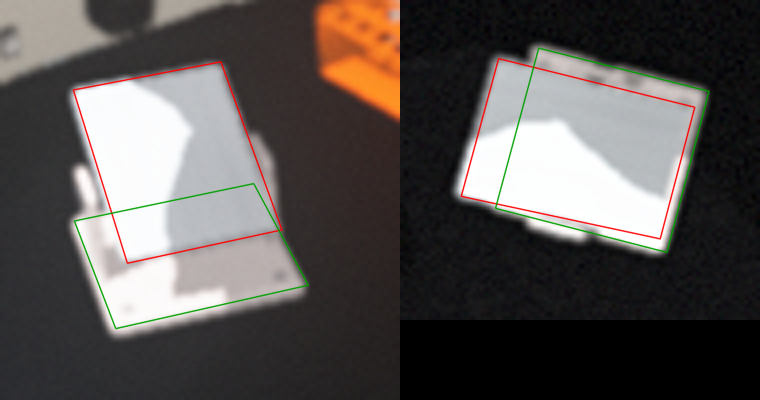

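The fitted outlines match: the red face lies on the plate and the green base explains the extra white. The uphill end should touch at TCP z≈0.138, and the holder should be flush at ≈0.1085 as it pivots in the grip. I'll lower it and watch the force.

```bash
python3 -m creep '[[0,0.02,0.5,0.08,0],[0,0.02,1.0,0.08,0],[0,0.02,1.3,0.08,0],[0,0.02,1.3,0.08,0]]' 40
python3 -m creep '[[0,0,0.07,0,0],[0,0,0.14,0,0],[0,0,0.21,0,0],[0,0,0.21,0,0]]'
python3 -c "from h import *;go(.5125,.339,.1085,1.297)"
```

```text
clock: 9.72
position: [0.5124, 0.3386, 0.1438]
tool_rot: [-3.141, 0.001, 1.293]
force: [0.2, -1.0, -1.2]
grip_width: 0.011
finger_force: 58.7
clock: 10.22
position: [0.513, 0.3385, 0.1322]
tool_rot: [3.141, 0.0, 1.292]
force: [-1.9, -4.1, 3.6]
grip_width: 0.0109
finger_force: 60.1
t 10.22 pos [0.513  0.3385 0.1322] yaw 1.292 F [-1.9 -4.1  3.6] q7 -0.61 width 0.011 UNITS [ 0.01 -0.01  0.39] twist -0.04
```

```bash
python3 -m creep '[[0,0,0.08,0,0],[0,0,0.16,0,0],[0,0,0.2,0,0],[0,0,0.2,0,0]]'
python3 -m creep '[[0,0,0.07,0,0],[0,0,0.1,0,0],[0,0,0.1,0,0]]'
python3 look.py z5 .521 .369 .092 1.297 .375
```

```text
clock: 10.72
position: [0.513, 0.3376, 0.1202]
tool_rot: [3.141, 0.001, 1.291]
force: [-3.3, -8.6, 7.5]
grip_width: 0.0109
finger_force: 62.0
clock: 11.1
position: [0.5131, 0.3377, 0.1143]
tool_rot: [3.141, 0.001, 1.291]
force: [-3.5, -9.1, 6.5]
grip_width: 0.0105
finger_force: 63.0
```

View pics/z5.png

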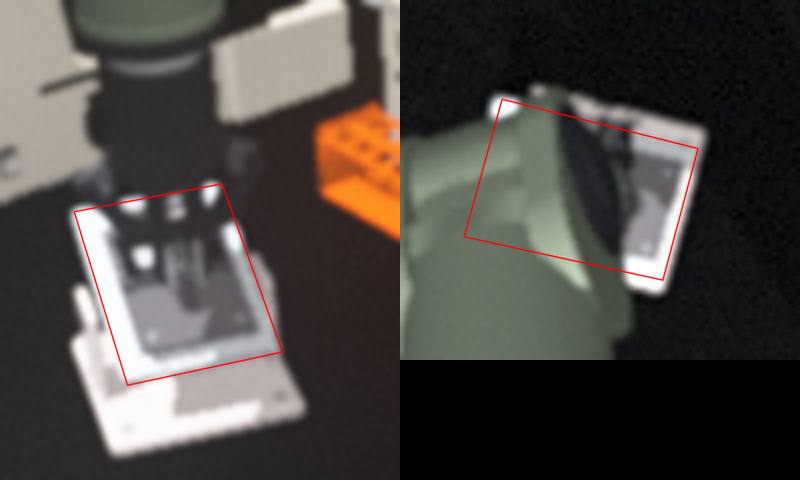

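The left crop shows the holder tilted on the face and roughly centred, with its downhill edge still slightly off. I'll keep going.

```bash
python3 -m creep '[[0,0,0.04,0,0],[0,0,0.06,0,0],[0,0,0.06,0,0]]'
python3 -m creep '[[0,0,0.02,0,0],[0,0,0.04,0,0],[0,0,0.04,0,0]]'
python3 -m creep '[[0,0,0.02,0,0],[0,0,0.02,0,0],[0,0,0.02,0,0]]'
```

```text
clock: 11.58
position: [0.5131, 0.3377, 0.1107]
tool_rot: [3.141, 0.001, 1.291]
force: [-2.3, -8.7, 6.6]
grip_width: 0.0106
finger_force: 63.4
clock: 11.95
position: [0.5131, 0.3377, 0.1083]
tool_rot: [3.141, 0.001, 1.291]
force: [-2.4, -8.7, 6.3]
grip_width: 0.0113
finger_force: 64.0
clock: 12.32
position: [0.5131, 0.3377, 0.1071]
tool_rot: [3.141, 0.001, 1.291]
force: [-1.5, -9.4, 6.7]
grip_width: 0.0109
finger_force: 64.2
```

```bash
for i in 1; do python3 -m creep '[[0,0,0.02,0,0],[0,0,0.02,0,0],[0,0,0.02,0,0]]'; done
python3 -m creep '[[0,0,0.02,0,0],[0,0,0.02,0,0],[0,0,0.02,0,0]]'
python3 -m creep '[[0,0,0.015,0,0],[0,0,0.015,0,0],[0,0,0.015,0,0]]'
```

```text
clock: 12.7
position: [0.5131, 0.3377, 0.1067]
tool_rot: [3.141, 0.0, 1.291]
force: [-6.0, -11.5, 20.8]
grip_width: 0.0109
finger_force: 66.3
clock: 13.08
position: [0.5131, 0.3377, 0.1066]
tool_rot: [3.141, -0.0, 1.291]
force: [-14.3, -15.5, 41.1]
grip_width: 0.011
finger_force: 69.3
clock: 13.45
position: [0.5132, 0.3377, 0.1065]
tool_rot: [-3.142, -0.001, 1.291]
force: [-19.4, -17.2, 56.6]
grip_width: 0.0109
finger_force: 71.7
```

```bash
python3 -m creep '[[0,0,-0.035,0,0],[0,0,-0.035,0,0],[0,0,-0.035,0,0]]'
python3 look.py z6 .521 .369 .092 1.297 .375
python3 -c "
from h import *
s=status.observe();print(s['moment'],s['force'])"
```

```text
clock: 13.82
position: [0.5131, 0.3378, 0.1067]
tool_rot: [3.141, 0.0, 1.291]
force: [-7.1, -11.5, 20.8]
grip_width: 0.0108
finger_force: 66.3
[-1.59785113  1.17827422  0.04893602] [ -6.49342112 -11.57944201  20.84953776]
```

View pics/z6.png

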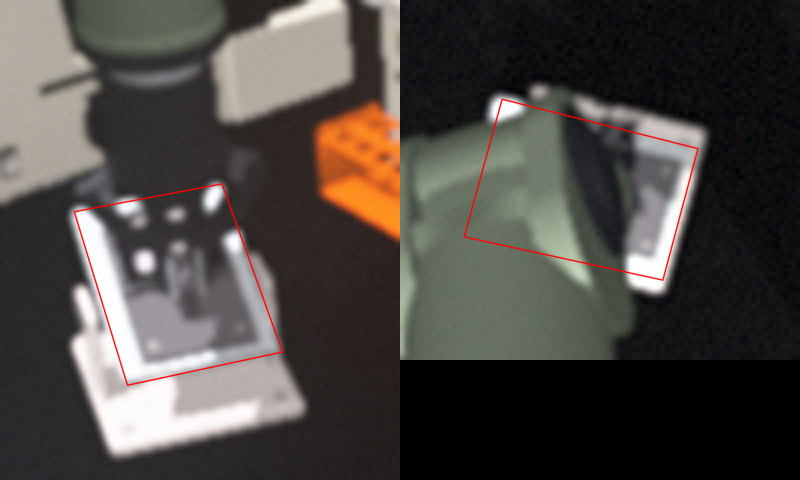

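Run:
```python
from h import *
p=[.521,.369,.092,1.297,.375]; R=(Ro.from_euler("z",p[3])*Ro.from_euler("y",-p[4])).as_matrix()
H=np.array([[.063,.042,.006],[.063,-.042,.006],[-.063,-.042,.006],[-.063,.042,.006]])@R.T+p[:3]
o=[]
for n,b in(("scene",(205,125,270,195)),("top",(235,195,285,265))):
    c=crop(cv2.imread(f"pics/raw_z6_{n}.png"),b,8)
    cv2.polylines(c,[((proj(n,H)-b[:2]+.5)*8*8).astype(np.int32)],True,(0,255,0),1,cv2.LINE_AA,3)
    o.append(cv2.resize(c,(400 if n=="top" else 390,560 if n=="top" else 420)) if n=="scene" else cv2.resize(c,(300,420)))
cv2.imwrite("pics/z7.png",np.hstack(o))
```

```text
(no output)
```

View pics/z7.png

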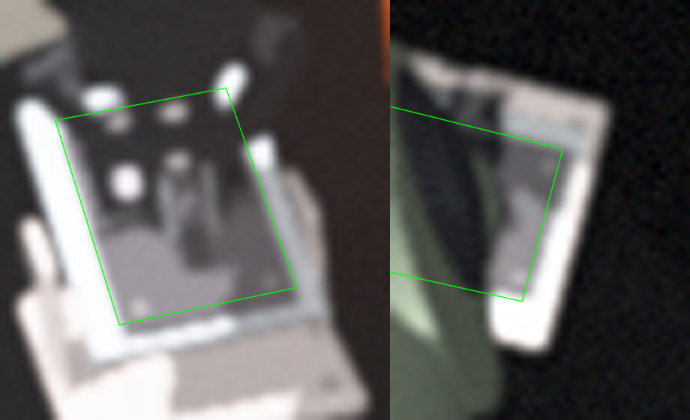

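The last crop shows the holder matching the ideal outline to within about 3 mm, flat on the face and pressed with about 20 N. I'm handing it in.

```bash
python3 -c "
from workcell import *
print(bot.job_done())"
```

```text
the job is handed in; nothing more can be done
None
```

The job is handed in, with no verdict returned: the cover is clicked shut, and the holder lies lengthwise on the sloping face about 3 mm downhill of centre, still gripped and pressed with about 20 N. Flushness was judged from the sharp rise in contact force and the images.

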